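Set a cast table to its taped height and lock the cam

ROBOT

A 6-joint arm with a two-finger parallel gripper is mounted at the origin on a cart in front of the work surface, level with it; the furniture and walls round the work are solid. World frame = base frame: x ahead of the robot, y to its left, z up, the work surface at z = 0. Lengths are in m, angles in rad, forces in N, time in s.
With the tool pointing down it reaches from about 0.3 to 0.775 m from the base axis. Payload 14.6 kg.
Tool frame: the origin (TCP) lies at the very end of the fingers, on their centre line; the grasp point (between the pads) lies 19 mm behind it; z points along the fingers, y is the line along which they close (so a half turn about z gives the same grasp; the last joint's range is limited). The gripper opens to 94 mm and grips with 3 to 60 N. Pads are 16 mm wide; open, the fingers measure 119 mm over their backs; the gripper's body (75 mm by 177 mm) begins 78 mm behind the grasp point.
Start: joints at [1.045, 0.3, 1.521, -0, 1.321, -0.067], TCP at [0.244, 0.493, 0.205] pointing down, gripper open.
Joint ranges: [-3.03, 3.03], [-0.79, 2.21], [0.23, 2.52], [-1.04, 4.18], [0, 3.07], [-2.55, 2.55]. Speed limits (rad/s): [2.22, 2.22, 2.57, 3.14, 3.14, 3.14].

INTERFACE

Orientations are given as [roll, pitch, yaw] about the fixed x, y, z axes, in that order (R = Rz(yaw) Ry(pitch) Rx(roll)).
In Python, from station import ctrl, cams gives the robot as it stands. The module is installed in compiled form; this text tells all that it offers.
- The arm moves only by the tool arm_command, never from a script. Its argument "plan" is a list that holds one entry, the list of rows, each a list of 7 numbers: the shift along the tool's x, y, z in fractions of the full range, 1 being 800 mm, then the turn, a rotation vector about the tool's x, y, z in parts of the range, where 1.0 means pi rad, then the closure, from -1 (fully open) to 1 (shut). A call has 1 to 12 rows; each row is the pose to reach, as a shift and turn from the pose commanded when the call began, along the tool's axes at that moment; what a row does not reach only later rows make up. A row lasts 1/10 s, in which the tool goes at most 50 mm and 8.59 degrees, less where a joint would pass 70% of its speed; a pose out of reach is approached as far as the arm can. No shift or turn number may pass 1 either way. A call with a gripper value outside its range is refused whole. The fingers move at their own pace and stop on an object; "squeeze" is the grip in N (left out, the last holds). Time passes only in rows, so rows that repeat a pose let the fingers close. It gives the time, the measured TCP pose, the force, the opening and the grip force at its end, in the units of the state.
- ctrl.get_obs(): the state, without advancing time (a new reading comes with each control period).
- cams.camera(name): name is "scene" or "top" or "wrist"; returns (picture, depth): 480x640x3 uint8, blue, green, red; 480x640 float32, m along the optical axis (not along the pixel's ray), 0 where there is no reading.
- cams.camera_info(name): a dict with "fx", "fy", "cx", "cy" (pixels), "world_to_cam" (4x4, takes a point from world to camera coordinates). Camera axes: x right, y down, z forward; pixel columns grow to the right and rows downward; lengths in m; the calibration is good to about 2 mm. A picture is of the moment at which its call begins: read the wrist's pose just before it. camera_info takes no time and is no camera call; for the wrist camera it gives the pose at the moment of the call.
- ctrl.hand_in(): hands the job in; it is judged then, once.
The state is a dict: "time_s": time; "qpos": joint angles; "joint_vel": joint speeds; "tau": joint torques, N m; "ee_pos": TCP position; "eef_rot": TCP orientation; "force": force on the tool from outside, world axes, zero at the start; "moment": the same for the moment, N m; "grip_width": finger opening in m; "grip_force": force on a finger pad.
Only numpy, scipy, OpenCV 4.12 (cv2) and the standard library are available. Lean on these libraries where they do the work, as an engineer would, in place of code of your own. Each camera call takes 0.05 s, during which the arm holds its last target. There are 200 camera calls.

TASK

Raise the cast stand's sliding carrier, with the plaster model riding on its table, until the top of its clamp block just meets the lower edge of the masking-tape band on the column. Hold it there a moment with the cam lever still open, then squeeze the lever fully shut against the block without letting the carrier slip from the mark, and finish while still holding the block and the shut lever between the fingers. Keep the model on its table and do not disturb the tape roll, the wax jar or the spirit burner.

Things in the scene. Friction and masses are not known exactly. Their poses are not given: they have to be found in the camera images.
- stand: fixed cast stand: grey foot (x -105 to +37, y -42 to +42 mm, top 12 mm above the bench) with an upright steel column 14 mm thick, its capped top 100 mm above the bench. Origin: on the bench in the column's axis. z up; -x points from the column to the cast table, +y to the lever's side
- carrier: aluminium carrier on the column, slides upright only: clamp block x -20 to +24, y -15 to +15, z 0 to 26 mm; ahead of it a rimmed cast table x -31 to -101, y -37 to +37, face z 10, rim z 14 mm. Origin: column axis, block's underside; axes as the stand's. 0.34 kg with the model. Starts down, origin 24 mm above the bench; 42 mm travel. Drops if let go with the lever open; the shut cam locks it
- block_top (a point): point in the column's axis at the height of the block's upper face (50 mm above the bench at the start)
- cheek (a point): middle of the place to grip on the block's flat side away from the lever: carrier frame (13, -15, 13) mm
- lever (a joint): black cam lever, 39 mm long, pin upright at carrier (-20, 22) mm, points to +x. 0 = shut along the block; grows as the free end swings out to +y (max 0.55). Starts at 0.36 to 0.46, stays where left: about 10 N at its pad moves it, 14 N over the last 0.15 rad where the cam bites; a 5 N grip on pad and cheek lifts the carrier without moving it
- lever_pad (a point): outside of the upright round thumb pad (10 mm thick, 16 mm high, axis 34 mm along the lever from the pin and 2 mm to its block side) where a finger presses. Shut: carrier (14, 25, 13) mm, straight across from the cheek. Width cheek to pad: 40 mm shut, about 53 mm at 0.4 rad, so while shutting the middle of the grip moves 6 to 7 mm toward the cheek
- tape_edge (a point): point in the column's axis at the height of the lower edge of the masking-tape band (9 mm high) round the column; 68 to 84 mm above the bench, above the block at the start
- cast: plaster upper-jaw model 55 x 63 x 21 mm, lying loose on the cast table. Origin: centre of its underside
- tape_roll: roll of masking tape, 84 mm across, 19 mm high, lying on the bench beyond the stand. Bystander. Origin: centre of its underside
- wax_jar: jar of wax with a red screw lid, 39 mm across, 42 mm high, standing beyond the stand. Bystander. Origin: centre of its underside
- spirit_burner: glass spirit burner, 47 mm across, 59 mm high, standing at the right. Bystander. Origin: centre of its underside
- table_mid (a point): middle of the cast table's upper face, carrier frame (-66, 0, 10) mm

How it is judged:
By the outcome, as a careful person would: the job done as asked, in the order asked, and still so for the second after the job is handed in, while the arm keeps its last pose, push and grip.
It also fails if it takes over 35 s, if anything falls off the work surface, if the arm or the gripper's body presses on something with over 40 N, if the wrist force passes 120 N, or if a joint passes its speed limit or range.

## Working session

There is one attempt and no reset: what is moved stays moved. The work goes in short steps, Python scripts to look and compute and a tool call to move; the robot and the scene stay as the last step left them, time stands still between calls to the robot, and variables do not carry over. Pictures are saved under pics/ and viewed, at most 10 in all, crops included, and the job is handed in when it is done.

Besides the shell and the picture viewer there is one more tool, called as name(argument=value, ...) on one line, values as JSON. arm_command: Moves the arm, as the interface text tells. Its arguments: {"type":"object","properties":{"plan":{"type":"array"},"squeeze":{"type":"number"}},"required":["plan"]}

```bash
mkdir -p pics
cat > h.py <<'E'
import numpy as np, cv2
from station import ctrl, cams
def cloud(n):
    im,d=cams.camera(n); K=cams.camera_info(n); T=np.linalg.inv(K["world_to_cam"])
    v,u=np.mgrid[:480,:640]
    P=np.stack([(u-K["cx"])/K["fx"]*d,(v-K["cy"])/K["fy"]*d,d],-1)@T[:3,:3].T+T[:3,3]
    P[d==0]=np.nan
    return im,P,K
E
python3 - <<'E'
from h import *
for n in("scene","top"):
    im,P,K=cloud(n); cv2.imwrite(f"pics/{n}0.png",im); np.savez(f"{n}0.npz",im=im,P=P)
    print(n,K["fx"],np.linalg.inv(K["world_to_cam"]).round(3).tolist())
o=ctrl.get_obs(); print(o)
E
```

```text
scene 524.1038076519824 [[0.839, -0.229, 0.494, 0.162], [-0.544, -0.359, 0.758, -1.045], [0.004, -0.905, -0.425, 0.446], [0.0, 0.0, 0.0, 1.0]]
top 520.0891794442854 [[0.025, -0.991, 0.132, 0.475], [-0.999, -0.029, -0.028, -0.373], [0.032, -0.131, -0.991, 0.916], [0.0, 0.0, 0.0, 1.0]]
{'time_s': 0.1, 'qpos': array([ 1.04543222e+00,  3.00404615e-01,  1.52154373e+00, -2.06526920e-05,
        1.32073617e+00, -6.66106962e-02]), 'joint_vel': array([ 0.00069142, -0.00084301, -0.00259133,  0.00097515,  0.00114343,
       -0.00120051]), 'tau': array([ 1.40929274e-04, -5.32643723e+01, -3.53286695e+01,  7.08794896e-02,
        2.34754389e-02, -9.21180367e-05]), 'ee_pos': array([0.24344075, 0.49290415, 0.20493861]), 'eef_rot': array([-3.14050188e+00, -5.27155090e-05,  2.68284433e+00]), 'force': array([-0.10531475,  1.14908292, -0.8479774 ]), 'moment': array([ 0.04832888,  0.03650492, -0.01457775]), 'grip_force': 0.0, 'grip_width': 0.09400136020472039}
```

View pics/scene0.png

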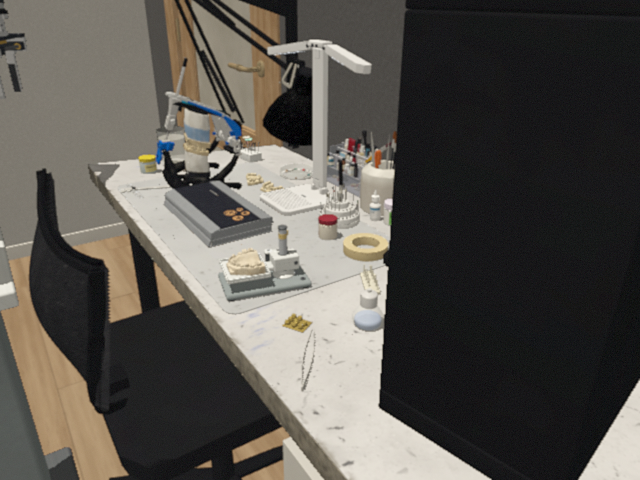

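View pics/top0.png

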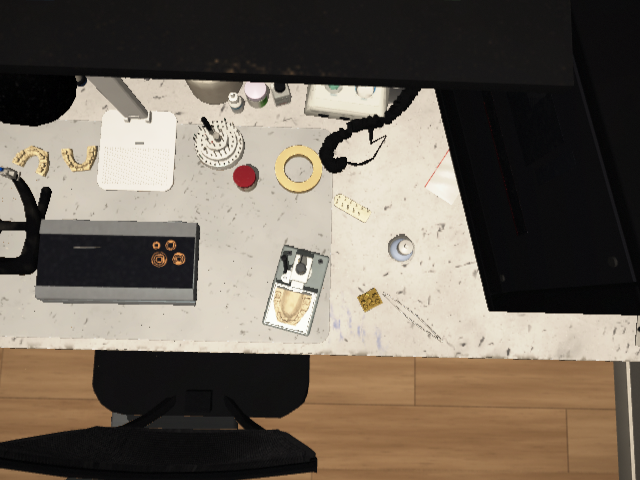

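The scene view shows the stand at about (265,270) with its column at (283,240), the jar at (328,227), the roll at (366,246) and the burner at (368,312). In the top view the column is near (302,266), the lever near (284,262) and the cast near (293,304), with stand -x pointing down the image.

Run:
```python
from h import *
a=np.load("top0.npz"); im,P=a["im"],a["P"]
c=cv2.resize(im[230:345,245:345],None,fx=5,fy=5,interpolation=cv2.INTER_CUBIC); cv2.imwrite("pics/topc.png",c)
b=np.load("scene0.npz"); c=cv2.resize(b["im"][215:305,210:320],None,fx=6,fy=6,interpolation=cv2.INTER_CUBIC); cv2.imwrite("pics/scenec.png",c)
reg=np.zeros((480,640),bool); reg[235:340,255:335]=1
print("bench z",np.nanmedian(P[200:230,320:400,2]))
def rect(lo,hi,nm):
    m=reg&(P[...,2]>lo)&(P[...,2]<hi); n,l,s,_=cv2.connectedComponentsWithStats(m.astype(np.uint8)); k=1+np.argmax(s[1:,4]); q=P[l==k]
    r=cv2.minAreaRect((q[:,:2]*1000).astype(np.float32)); print(nm,len(q),np.round(r[0],1),np.round(r[1],1),round(r[2],1),"z",np.nanmedian(q[:,2]).round(4))
rect(.006,.15,"all"); rect(.03,.12,"carrier+"); rect(.044,.056,"z50"); rect(.06,.12,"col"); rect(.092,.12,"coltop"); rect(.006,.018,"foot")
```

```text
bench z -0.0018181013653640332
all 3953 [ 501.8 -354.3] [ 83.9 142. ] 76.5 z 0.0358
carrier+ 2587 [ 497.4 -353.1] [ 74.3 125. ] 76.9 z 0.044
z50 687 [ 471.5 -346.2] [60.9 53.6] 77.6 z 0.0498
col 86 [ 534.6 -362.8] [14.1 14.2] 1.8 z 0.1
coltop 81 [ 534.6 -362.8] [14.1 14.2] 1.8 z 0.1001
foot 1357 [ 501.8 -354.3] [ 83.9 142. ] 76.5 z 0.012
```

View pics/topc.png

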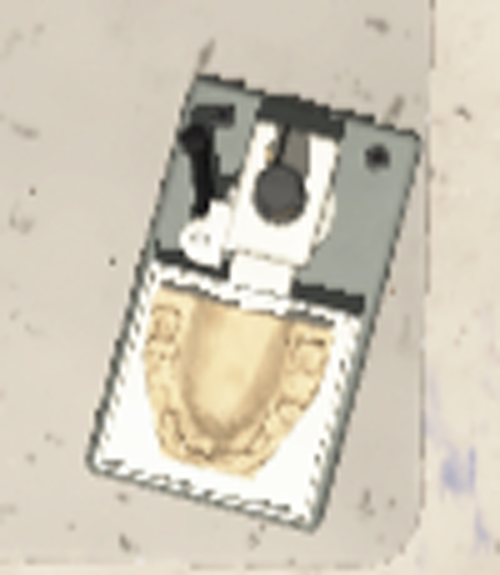

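View pics/scenec.png

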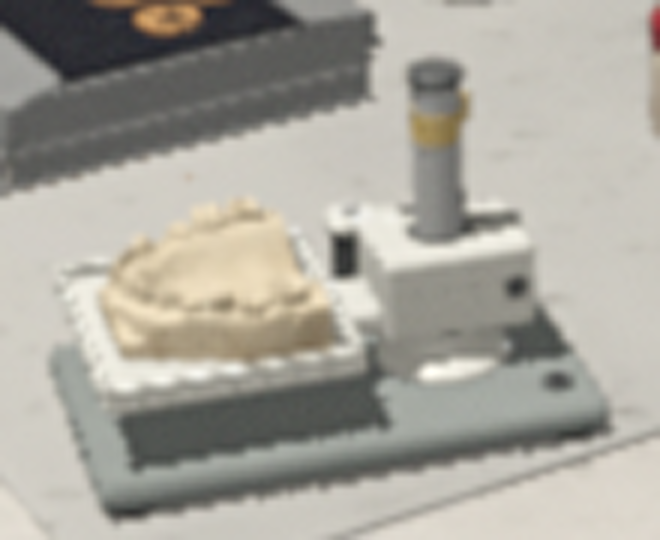

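The crops show the lever open on the +y side (crop (200,170)) and the tape band on the column at scene-crop (438,120). The foot and column agree: the column is at (534.8,-362.5) mm and the stand's yaw is about -13.5°.

```bash
cat >> h.py <<'E'
from scipy.spatial.transform import Rotation as R
COL=np.array([.5348,-.3625,0]); YAW=np.deg2rad(-13.5)
S=R.from_euler("z",YAW).as_matrix()   # stand->world
def w(p): return COL+S@(np.array(p)/1000)
def shift(goal,rpy):  # from measured pose
    o=ctrl.get_obs(); A=R.from_euler("xyz",o["eef_rot"]); B=R.from_euler("xyz",rpy)
    return (A.inv().apply(goal-o["ee_pos"])*1000).round(1),(A.inv()*B).as_rotvec().round(3)
def tape(name="scene",P=None,im=None):
    K=cams.camera_info(name); C=K["world_to_cam"]
    for z in range(50,101,2):
        p=C[:3,:3]@w([0,0,z])+C[:3,3]; print(z,(K["fx"]*p[0]/p[2]+K["cx"]).round(1),(K["fy"]*p[1]/p[2]+K["cy"]).round(1)) if z%10==0 else 0
E
python3 - <<'E'
from h import *
o=ctrl.get_obs(); A=R.from_euler("xyz",o["eef_rot"]).as_matrix()
T=np.linalg.inv(cams.camera_info("wrist")["world_to_cam"])
print("cam in tool",(A.T@(T[:3,3]-o["ee_pos"])).round(3),(A.T@T[:3,:3]).round(3).tolist())
for n in("top","scene"):
    P=np.load(n+"0.npz")["P"]; m=(P[...,2]>.15)&(P[...,0]>.2)&(P[...,0]<1)&(abs(P[...,1]+.3)<.5)
    q=P[m]; H={}
    for p in q: H.setdefault((round(p[0]*10)/10,round(p[1]*10)/10),[]).append(p[2])
    print(n,{k:(len(v),round(max(v),2)) for k,v in sorted(H.items()) if len(v)>15})
tape()
im=np.load("scene0.npz")["im"]; hsv=cv2.cvtColor(im,cv2.COLOR_BGR2HSV)
for v in range(222,262): print(v,im[v,280:288].mean(0).round().astype(int),hsv[v,283])
print(shift(w([-130,12,180]),[np.pi,0,np.pi+YAW]), shift(w([13,12,180]),[np.pi,0,np.pi+YAW]), shift(w([13,12,180]),[np.pi,0,YAW]))
E
```

```text
cam in tool [ 0.075  0.001 -0.179] [[-0.0, -0.967, -0.255], [1.0, -0.0, -0.0], [0.0, -0.255, 0.967]]
top {(0.5, -0.7): (8552, np.float64(0.45)), (0.6, -0.7): (13331, np.float64(0.46)), (0.6, -0.6): (47, np.float64(0.45)), (0.7, -0.7): (3928, np.float64(0.46)), (0.7, -0.6): (14784, np.float64(0.5)), (0.7, -0.5): (10281, np.float64(0.5)), (0.7, -0.4): (9909, np.float64(0.5)), (0.7, -0.3): (9569, np.float64(0.5)), (0.7, -0.2): (9189, np.float64(0.5)), (0.7, -0.1): (3738, np.float64(0.5)), (0.7, 0.0): (86, np.float64(0.17)), (0.7, 0.1): (370, np.float64(0.18)), (0.8, -0.7): (1124, np.float64(0.46)), (0.8, -0.6): (1726, np.float64(0.45)), (0.8, -0.1): (395, np.float64(0.2)), (0.8, 0.0): (1816, np.float64(0.22)), (0.8, 0.1): (431, np.float64(0.22))}
scene {(0.5, -0.8): (20134, np.float64(0.44)), (0.5, -0.7): (17576, np.float64(0.44)), (0.5, 0.2): (120, np.float64(0.23)), (0.6, 0.1): (94, np.float64(0.2)), (0.6, 0.2): (951, np.float64(0.31)), (0.7, 0.0): (35, np.float64(0.18)), (0.7, 0.1): (231, np.float64(0.18)), (0.7, 0.2): (89, np.float64(0.39)), (0.8, -0.3): (94, np.float64(0.32)), (0.8
[... 1444 characters left out ...]
 8 129]
247 [125 129 129] [ 23   8 129]
248 [125 130 131] [ 15   8 130]
249 [127 132 133] [ 23   8 129]
250 [124 128 129] [ 23   8 129]
251 [120 123 124] [ 30  10 130]
252 [117 120 120] [ 30   8 130]
253 [116 120 120] [ 23   8 129]
254 [125 130 131] [ 23   9 119]
255 [169 178 180] [ 21  16 161]
256 [218 229 231] [ 24  15 231]
257 [218 228 231] [ 24  15 233]
258 [189 199 202] [ 24  18 204]
259 [152 162 163] [ 25  19 163]
260 [137 146 148] [ 23  21 147]
261 [138 146 148] [ 25  19 149]
(array([-510.6, -655. ,   25.6]), array([-0.001, -0.   , -0.223])) (array([-650.1, -623.3,   25.6]), array([-0.001, -0.   , -0.223])) (array([-650.1, -623.3,   25.6]), array([-0.000e+00,  2.000e-03,  2.918e+00]))
```

Units first: shifts go in shares of 800 mm and turns go in shares of pi rad. So -655 mm / 800 = -0.8188, -510 mm / 800 = -0.6375, -0.223 rad / 3.1416 = -0.071.

arm_command(plan=[[[-0.6375,-0.8188,0.0313,0,0,-0.071,-1],[-0.6375,-0.8188,0.0313,0,0,-0.071,-1],[-0.6375,-0.8188,0.0313,0,0,-0.071,-1],[-0.6375,-0.8188,0.0313,0,0,-0.071,-1],[-0.6375,-0.8188,0.0313,0,0,-0.071,-1],[-0.6375,-0.8188,0.0313,0,0,-0.071,-1],[-0.6375,-0.8188,0.0313,0,0,-0.071,-1],[-0.6375,-0.8188,0.0313,0,0,-0.071,-1],[-0.6375,-0.8188,0.0313,0,0,-0.071,-1],[-0.6375,-0.8188,0.0313,0,0,-0.071,-1],[-0.6375,-0.8188,0.0313,0,0,-0.071,-1],[-0.6375,-0.8188,0.0313,0,0,-0.071,-1]]])

```text
time_s: 1.3
ee_pos: [0.3641, -0.0966, 0.1875]
eef_rot: [-3.142, 0.001, 2.905]
force: [2.1, 0.3, 0.5]
grip_width: 0.0939
grip_force: 0.0
```

In the tool's units: -219 mm / 800 = -0.2738, -192 mm / 800 = -0.24, -0.611 rad / 3.1416 = -0.1945.

arm_command(plan=[[[-0.125,-0.2738,0,0,-0.0955,0,-1],[-0.125,-0.2738,0,0,-0.0955,0,-1],[-0.125,-0.2738,0,0,-0.0955,0,-1],[-0.125,-0.2738,0,0,-0.0955,0,-1],[-0.125,-0.2738,0,0,-0.0955,0,-1],[-0.24,-0.2738,0.06,0,-0.1945,0,-1],[-0.24,-0.2738,0.06,0,-0.1945,0,-1],[-0.24,-0.2738,0.06,0,-0.1945,0,-1],[-0.24,-0.2738,0.06,0,-0.1945,0,-1],[-0.24,-0.2738,0.06,0,-0.1945,0,-1]]])

```text
time_s: 2.3
ee_pos: [0.5026, -0.3502, 0.1436]
eef_rot: [-3.135, 0.603, 2.909]
force: [0.1, -0.4, 0.7]
grip_width: 0.0941
grip_force: 0.0
```

Run:
```python
from h import *
o=ctrl.get_obs(); print(o["ee_pos"],o["eef_rot"],(S.T@(o["ee_pos"]-COL)*1000).round(1))
im,P,K=cloud("wrist"); np.savez("w0.npz",im=im,P=P,K=K["world_to_cam"],f=[K["fx"],K["fy"],K["cx"],K["cy"]]); cv2.imwrite("pics/w0.png",im)
tape("wrist"); print(K["fx"])
```

```text
[ 0.50257277 -0.35022388  0.14360339] [-3.13490924  0.60284037  2.90913747] [-34.2   4.4 143.6]
50 311.9 208.1
60 311.7 217.3
70 311.5 226.9
80 311.2 237.1
90 311.0 247.7
100 310.7 258.9
355.5548356818132
```

View pics/w0.png

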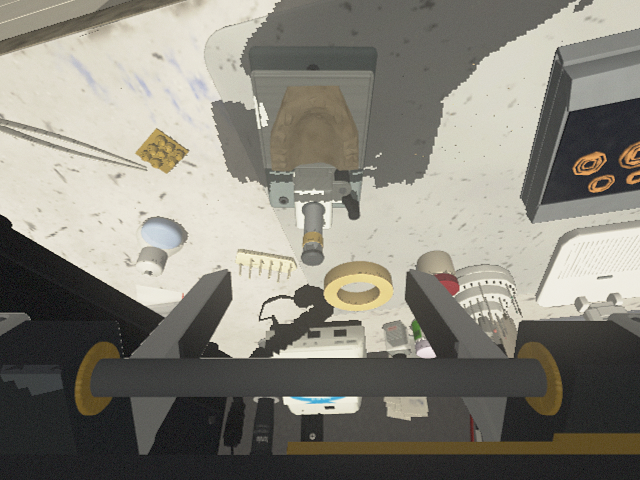

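The wrist view is upside down. The column runs from the block at about (313,205) to its cap at (312,258), with the tape band at about (313,240) and the lever at (347,195).

```bash
cat > t.py <<'E'
from h import *
def prof(im,P,us,vs,K=None):
    hsv=cv2.cvtColor(im,cv2.COLOR_BGR2HSV)
    for v in vs:
        q=np.nanmedian(P[v,us[0]:us[1]],0); s=S.T@(q-COL)*1000
        print(v,int(np.median(hsv[v,us[0]:us[1],1])),int(np.median(hsv[v,us[0]:us[1],2])),s.round(1))
E
python3 - <<'E'
from t import *
a=np.load("w0.npz"); prof(a["im"],a["P"],(309,317),range(196,266))
b=np.load("scene0.npz"); print(); prof(b["im"],b["P"],(280,286),range(224,258,1))
E
```

```text
196 24 130 [-13.4   0.5  50.5]
197 24 131 [-12.3   0.6  50.6]
198 22 130 [-11.3   0.5  50.5]
199 24 129 [-10.    0.5  50.4]
200 22 142 [-9.   0.6 50.2]
201 21 169 [-8.   0.5 50.5]
202 17 99 [-7.4  0.6 51. ]
203 14 115 [-6.3  0.4 50.8]
204 14 134 [-6.   0.5 51.3]
205 14 150 [-5.4  0.6 51.6]
206 14 149 [-5.1  0.5 52.9]
207 14 149 [-5.2  0.8 54.1]
208 14 148 [-5.3  0.7 55. ]
209 15 150 [-5.2  0.6 56.2]
210 13 148 [-5.4  0.7 57.5]
211 15 150 [-5.2  0.7 58.4]
212 15 151 [-5.   0.7 59.3]
213 15 150 [-5.2  0.7 60.5]
214 15 151 [-5.2  0.7 61.5]
215 12 150 [-5.2  0.8 62.5]
216 13 151 [-5.3  0.7 63.6]
217 14 149 [-5.3  0.9 64.8]
218 14 151 [-5.3  0.8 65.9]
219 14 150 [-5.4  0.8 66.8]
220 12 152 [-5.2  0.9 67.8]
221 14 150 [-5.1  0.4 68.8]
222 14 150 [-5.2  1.  69.8]
223 14 149 [-5.2  1.  70.8]
224 14 153 [-5.4  1.  72.1]
225 16 151 [-5.1  0.9 72.7]
226 14 151 [-5.   0.9 73.6]
227 15 150 [-5.2  0.9 74.8]
228 14 150 [-5.6  1.  75.9]
229 13 150 [-5.3  1.  76.8]
230 12 147 [-5.4  1.  77.9]
231 32 152 [-5.6  1.1 78.8]
232 111 170 [-5.6  1.1 79.9]
233 107 170 [-5.6  1.  81.1]
234 106 168 [-5.8  0.9 
[... 1162 characters left out ...]
]
233 21 133 [ 0.7 -8.6 89.3]
234 78 152 [ 0.4 -8.4 88. ]
235 108 149 [ 0.9 -9.8 86.2]
236 114 146 [ 0.7 -8.8 83.9]
237 116 148 [ 0.4 -8.2 82. ]
238 106 146 [ 0.7 -8.3 80.6]
239 55 135 [ 0.7 -8.3 78.8]
240 15 127 [ 0.3 -7.6 76.5]
241 7 130 [ 0.1 -9.4 75.4]
242 9 131 [ 0.7 -7.9 73.2]
243 8 132 [ 0.1 -9.3 71.7]
244 8 131 [ 0.1 -8.  69.9]
245 9 132 [-0.  -9.8 68.1]
246 9 134 [ 0.2 -7.4 65.5]
247 7 133 [ 0.  -8.5 63.8]
248 9 134 [ 0.2 -7.7 62.2]
249 9 132 [ 0.1 -8.2 60.7]
250 9 133 [ 0.1 -8.  59. ]
251 9 134 [-0.3 -6.7 56.7]
252 8 133 [-0.5 -7.7 54.2]
253 9 133 [-0.2 -8.5 52.8]
254 9 123 [-0.9 -8.1 51.1]
255 16 162 [ -0.9 -10.8  50.5]
256 14 230 [ -1.8 -13.8  50.1]
257 14 233 [ -2.3 -15.9  49.6]
```

Run:
```python
from t import *
o=ctrl.get_obs(); print((S.T@(o["ee_pos"]-COL)*1000).round(1),o["eef_rot"])
for p in([13,12,140],[13,12,19]): print(shift(w(p),[np.pi,0,np.pi+YAW]))
```

```text
[-34.1   4.3 143.9] [-3.13496514  0.60389861  2.90819734]
(array([-36.5,   7.8,  29.9]), array([-0.006,  0.604,  0.   ]))
(array([ 32.2,   8.5, 129.5]), array([-0.006,  0.604,  0.   ]))
```

In the tool's units: -36 mm / 800 = -0.045, 30 mm / 800 = 0.0375, 0.604 rad / 3.1416 = 0.1923.

arm_command(plan=[[[-0.045,0.01,0.0375,0,0.1923,0,-1],[-0.045,0.01,0.0375,0,0.1923,0,-1],[-0.045,0.01,0.0375,0,0.1923,0,-1],[-0.045,0.01,0.0375,0,0.1923,0,-1],[-0.045,0.01,0.0375,0,0.1923,0,-1],[-0.045,0.01,0.0375,0,0.1923,0,-1],[-0.045,0.01,0.0375,0,0.1923,0,-1]]])

```text
time_s: 3.05
ee_pos: [0.5497, -0.354, 0.1387]
eef_rot: [-3.138, 0.002, 2.901]
force: [0.4, 0.1, 0.5]
grip_width: 0.0941
grip_force: 0.0
```

Run:
```python
from t import *
o=ctrl.get_obs(); print((S.T@(o["ee_pos"]-COL)*1000).round(1),o["eef_rot"],o["force"])
im,P,K=cloud("wrist"); np.savez("w1.npz",im=im,P=P)
q=(P-COL)@S*1000
def st(m): return m.sum(),np.nanmedian(q[m],0).round(1),np.nanpercentile(q[m],[1,99],axis=0).round(1).tolist()
print("cap",st((q[...,2]>97)&(q[...,2]<103)&(np.hypot(q[...,0],q[...,1])<15)))
blk=(q[...,2]>47)&(q[...,2]<53)&(q[...,0]>-25)&(abs(q[...,0])<30)&(abs(q[...,1])<19); print("blk",st(blk))
lev=(q[...,2]>30)&(q[...,2]<52)&(q[...,0]>-15)&(q[...,0]<30)&(q[...,1]>20)&(q[...,1]<55); print("lever",st(lev))
for x in range(-15,26,4):
    m=lev&(abs(q[...,0]-x)<2); print(x,m.sum(),np.nanpercentile(q[m][:,1],[2,50,98]).round(1) if m.any() else "")
c=cv2.resize(im[100:300,210:430],None,fx=3,fy=3); cv2.imwrite("pics/w1.png",c)
```

```text
[ 12.5  11.8 138.7] [-3.13842649e+00  1.58254686e-03  2.90124628e+00] [0.40507964 0.10255401 0.53293677]
cap (np.int64(478), array([ 0.4,  1.3, 99.7]), [[-6.7, -6.0, 97.2], [8.3, 8.9, 101.5]])
blk (np.int64(1444), array([-6.7,  6.5, 49.7]), [[-22.7, -13.4, 47.4], [24.1, 18.8, 51.8]])
lever (np.int64(400), array([ 2.8, 29.2, 44.3]), [[-14.9, 20.3, 32.8], [17.1, 38.8, 50.0]])
-15 26 [20.3 23.8 27.6]
-11 39 [20.3 22.6 26.8]
-7 55 [20.3 24.4 28.3]
-3 42 [23.6 26.8 30. ]
1 41 [25.2 28.4 31.7]
5 42 [26.7 30.  33.3]
9 70 [28.8 33.9 38.2]
13 57 [30.  34.6 38.8]
17 28 [30.5 34.4 38.5]
21 0 
25 0
```

View pics/w1.png

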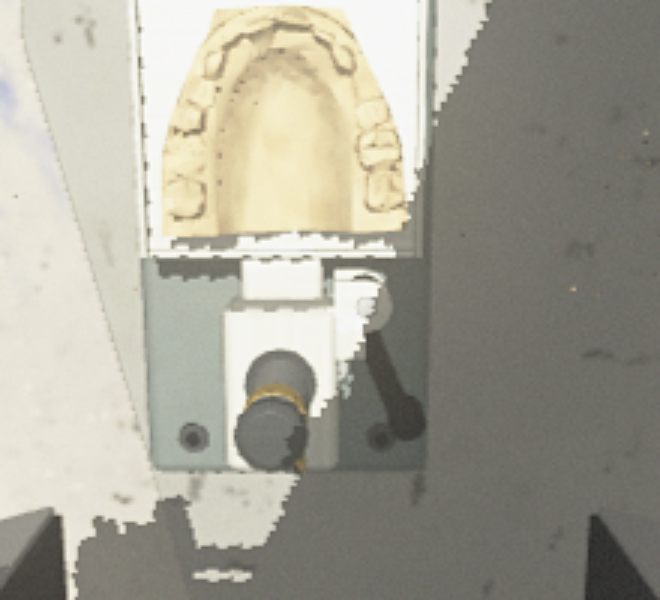

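The wrist crop shows the lever pad at crop (407,415), at about 0.37 rad. The block and column sit centred between the open fingers, so I'm descending.

In the tool's units: 120 mm / 800 = 0.15, 105 mm / 800 = 0.1313, -0.005 rad / 3.1416 = -0.0016.

arm_command(plan=[[[0,0,0.05,0,0,0,-1],[0,0,0.1,0,0,0,-1],[0,0,0.1313,0,0,0,-1],[-0.0006,0,0.15,0,0,-0.0016,-1],[-0.0006,0,0.15,0,0,-0.0016,-1],[-0.0006,0,0.15,0,0,-0.0016,-1]]])

```text
time_s: 3.7
ee_pos: [0.5508, -0.3546, 0.0196]
eef_rot: [-3.139, 0.002, 2.905]
force: [1.1, 0.5, 0.9]
grip_width: 0.0942
grip_force: 0.0
```

arm_command(plan=[[[0,0,0,0,0,0,0.1],[0,0,0,0,0,0,0.1],[0,0,0,0,0,0,0.1],[0,0,0,0,0,0,0.1],[0,0,0,0,0,0,0.1],[0,0,0,0,0,0,0.1]]], squeeze=5)

```text
time_s: 4.3
ee_pos: [0.5504, -0.3545, 0.018]
eef_rot: [-3.139, 0.0, 2.905]
force: [1.2, -1.5, 0.2]
grip_width: 0.0533
grip_force: 5.0
```

arm_command(plan=[[[0,0,0,0,0,0,1],[0,0,0,0,0,0,1],[0,0,0,0,0,0,1]]], squeeze=5)

```text
time_s: 4.6
ee_pos: [0.5504, -0.3545, 0.018]
eef_rot: [-3.139, 0.0, 2.905]
force: [-1.0, -5.4, -0.4]
grip_width: 0.0534
grip_force: 5.0
```

```bash
cat >> t.py <<'E'
def st():
    o=ctrl.get_obs(); print(o["time_s"],"tcp",(S.T@(o["ee_pos"]-COL)*1000).round(2),"F",(S.T@o["force"]).round(1),"w",(o["grip_width"]*1000).round(2),"g",o["grip_force"].round(1) if hasattr(o["grip_force"],"round") else o["grip_force"])
E
python3 -c "
from t import *
st()"
```

```text
Traceback (most recent call last):
  File "t.py", line 8, in st
    o=ctrl.get_obs(); print(o["time_s"],"tcp",(S.T@(o["ee_pos"]-COL)*1000).round(2),"F",(S.T@o["force"]).round(1),"w",(o["grip_width"]*1000).round(2),"g",o["grip_force"].round(1) if hasattr(o["grip_force"],"round") else o["grip_force"])
                                                                                                                      ^^^^^^^^^^^^^^^^^^^^^^^^^^^^
AttributeError: 'float' object has no attribute 'round'
```

```bash
sed -i 's/(o\["grip_width"\]\*1000).round(2)/round(o["grip_width"]*1000,2)/' t.py; python3 -c "
from t import *
st()"
```

```text
4.6 tcp [13.28 11.43 18.02] F [ 0.3 -5.5 -0.4] w 53.45 g 4.999753944575787
```

In the tool's units: -0.5 mm / 800 = -0.0006.

arm_command(plan=[[[0,-0.0006,0,0,0,0,1],[0,-0.0006,0,0,0,0,1],[0,-0.0006,0,0,0,0,1]]])

```text
time_s: 4.9
ee_pos: [0.5504, -0.3545, 0.018]
eef_rot: [-3.14, 0.0, 2.905]
force: [-1.1, -2.3, 1.4]
grip_width: 0.053
grip_force: 5.0
```

```bash
python3 -c "
from t import *
st()"
```

```text
4.9 tcp [13.3  11.39 18.02] F [-0.6 -2.5  1.4] w 53.02 g 5.000043287873268
```

In the tool's units: -0.5 mm / 800 = -0.0006.

arm_command(plan=[[[0,-0.0006,0,0,0,0,1],[0,-0.0006,0,0,0,0,1],[0,-0.0006,0,0,0,0,1]]])

```text
time_s: 5.2
ee_pos: [0.5504, -0.3546, 0.018]
eef_rot: [-3.14, -0.0, 2.905]
force: [0.5, 2.3, 2.9]
grip_width: 0.0537
grip_force: 5.0
```

```bash
python3 -c "
from t import *
st()"
```

```text
5.2 tcp [13.29 11.33 17.99] F [-0.   2.3  2.9] w 53.69 g 5.000548325479031
```

In the tool's units: -26 mm / 800 = -0.0325, -25 mm / 800 = -0.0313.

arm_command(plan=[[[0,-0.0003,0,0,0,0,1],[0,-0.0003,-0.0025,0,0,0,1],[0,-0.0003,-0.0063,0,0,0,1],[0,-0.0003,-0.01,0,0,0,1],[0,-0.0003,-0.0138,0,0,0,1],[0,-0.0003,-0.0175,0,0,0,1],[0,-0.0003,-0.0213,0,0,0,1],[0,-0.0003,-0.025,0,0,0,1],[0,-0.0003,-0.0288,0,0,0,1],[0,-0.0003,-0.0313,0,0,0,1],[0,-0.0003,-0.0325,0,0,0,1],[0,-0.0003,-0.0325,0,0,0,1]]], squeeze=6)

```text
time_s: 6.4
ee_pos: [0.5503, -0.3546, 0.0435]
eef_rot: [-3.141, -0.0, 2.905]
force: [3.6, 3.6, -2.5]
grip_width: 0.0527
grip_force: 6.0
```

```bash
cat >> t.py <<'E'
def heights(tag,view=True):
    st()
    for n in("wrist","top","scene"):
        im,P,K=cloud(n); np.savez(f"{n}_{tag}.npz",im=im,P=P); q=(P-COL)@S*1000
        m=(q[...,0]>-18)&(q[...,0]<20)&(abs(q[...,1])<12)&(np.hypot(q[...,0],q[...,1]-1)>11)&(q[...,2]>45)&(q[...,2]<90)
        c=(np.hypot(q[...,0],q[...,1]-.5)<5)&(q[...,2]>90)&(q[...,2]<110)
        b=(abs(q[...,0])<40)&(abs(q[...,1])<39)&(q[...,2]<16)&(q[...,2]>5)
        print(n,"block top",m.sum(),np.nanpercentile(q[m][:,2],[10,50,90]).round(1) if m.any() else "","cap",c.sum(),np.nanmedian(q[c][:,2]).round(2) if c.any() else "","foot",b.sum(),np.nanmedian(q[b][:,2]).round(2) if b.any() else "")
        if n!="top": cv2.imwrite(f"pics/{n}_{tag}.png",cv2.resize(im[180:320,250:390] if n=="wrist" else im[205:305,210:320],None,fx=5,fy=5,interpolation=cv2.INTER_CUBIC))
    a=cv2.imread(f"pics/wrist_{tag}.png"); b=cv2.imread(f"pics/scene_{tag}.png"); a=cv2.resize(a,(400,400)); b=cv2.resize(b,(400,364))
    o=np.zeros((400,800,3),np.uint8); o[:,:400]=a; o[:364,400:]=b; cv2.imwrite(f"pics/both_{tag}.png",o)
E
python3 -c "
from t import *
heights('a')"
```

```text
6.4 tcp [13.2  11.29 43.48] F [ 2.7  4.4 -2.5] w 52.72 g 5.999641120433807
wrist block top 1712 [74.2 75.1 75.9] cap 506 99.89 foot 2949 11.93
top block top 0  cap 0  foot 81 12.32
scene block top 82 [61.9 74.4 79.8] cap 9 100.12 foot 822 12.2
```

View pics/both_a.png

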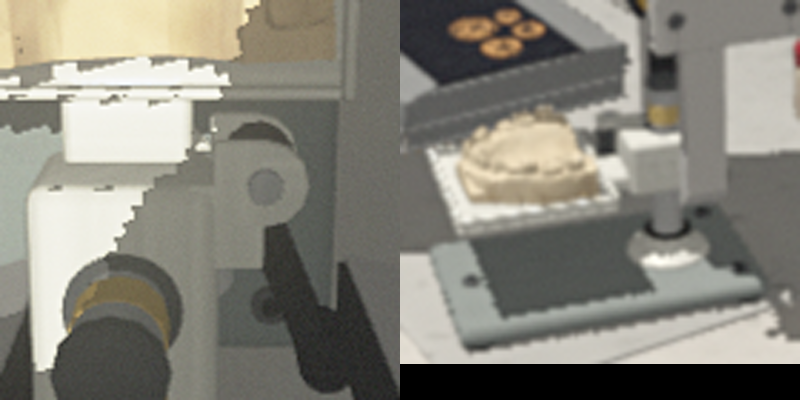

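The combined view shows the carrier raised without slip and the cast still on its table. A few mm of bare column remain under the tape, around (120,270) on the left and (663,127) on the right. I'm measuring the remaining gap in this view.

Run:
```python
from t import *
a=np.load("wrist_a.npz"); prof(a["im"],a["P"],(288,295),range(262,292))
b=np.load("scene_a.npz"); print(); prof(b["im"],b["P"],(280,285),range(230,250))
```

```text
262 15 240 [-11.1   0.6  74.9]
263 26 140 [-10.8   0.6  75.2]
264 24 141 [-10.4   0.6  75.1]
265 23 144 [-9.9  0.7 75.1]
266 16 142 [-9.4  0.5 75.4]
267 21 142 [-8.9  0.6 75. ]
268 26 133 [-8.6  0.6 75.5]
269 26 92 [-8.   0.8 75.5]
270 25 81 [-7.6  0.5 75.9]
271 22 85 [-7.3  0.6 75.9]
272 25 82 [-6.8  0.6 75.6]
273 23 82 [-6.6  0.7 76. ]
274 21 90 [-5.8  0.5 75.4]
275 14 109 [-5.4  0.6 76. ]
276 28 108 [-5.7  0.8 77.9]
277 83 116 [-5.8  0.9 79.4]
278 95 116 [-5.9  1.  80.7]
279 89 115 [-6.   1.3 82. ]
280 89 114 [-6.2  1.2 83.4]
281 88 115 [-5.9  1.3 84.2]
282 89 116 [-6.   1.3 85.4]
283 89 115 [-6.2  1.6 86.3]
284 94 117 [-5.8  1.5 87.2]
285 73 122 [-6.   1.4 88.3]
286 13 105 [-5.8  1.7 88.4]
287 15 104 [-5.8  1.8 89.3]
288 17 105 [-5.5  1.6 90.8]
289 16 107 [-5.7  1.8 91.8]
290 17 103 [-5.6  1.9 92.7]
291 18 78 [-6.5  2.1 95.7]

230 8 103 [ 0.8 -9.3 95.5]
231 6 118 [ 0.1 -8.3 92.8]
232 6 119 [ 0.1 -8.5 91.3]
233 19 126 [-0.2 -9.  89.7]
234 79 143 [ 0.  -8.3 87.8]
235 109 152 [ 0.6 -7.9 85.4]
236 116 153 [ 0.  -9.3 84.3]
237 115 155 [ 0.1 -7.9 82.5]
238 105 151 [ 0.5 -7.6 79.9]
239 57 141 [-0.  -7.8 78.8]
240 17 121 [-0.1 -8.3 76.8]
241 12 150 [ 0.6 -9.  75.6]
242 14 214 [ -1.5 -12.5  75.7]
243 14 232 [ -1.9 -15.5  75.4]
244 15 214 [ -2.5 -17.4  74. ]
245 19 172 [ -2.9 -17.4  72.6]
246 19 148 [ -3.2 -17.9  70.8]
247 17 148 [ -2.5 -15.8  68.7]
248 17 148 [ -3.4 -17.4  67.4]
249 17 146 [ -1.9 -16.9  65.3]
```

In the tool's units: -3.2 mm / 800 = -0.004, -1.5 mm / 800 = -0.0019.

arm_command(plan=[[[0,0,-0.0019,0,0,0,1],[0,0,-0.0038,0,0,0,1],[0,0,-0.004,0,0,0,1],[0,0,-0.004,0,0,0,1]]])

```text
time_s: 6.95
ee_pos: [0.5502, -0.3546, 0.0466]
eef_rot: [-3.141, -0.001, 2.905]
force: [3.5, 3.9, -2.3]
grip_width: 0.053
grip_force: 6.0
```

```bash
python3 -c "
from t import *
heights('b')
a=np.load('wrist_b.npz'); prof(a['im'],a['P'],(288,295),range(266,292))"
```

```text
6.95 tcp [13.17 11.31 46.56] F [ 2.5  4.6 -2.3] w 52.96 g 5.9998612850904465
wrist block top 1806 [77.4 78.3 79.1] cap 485 99.96 foot 2773 11.94
top block top 0  cap 0  foot 77 12.21
scene block top 81 [64.7 78.  82.2] cap 10 99.85 foot 826 12.18
266 26 161 [-9.4  0.6 78.1]
267 15 239 [-8.9  0.5 78.6]
268 21 231 [-8.6  0.7 78.8]
269 23 119 [-8.1  0.8 78.8]
270 31 83 [-7.7  0.7 78.5]
271 28 83 [-7.5  0.8 79.1]
272 21 84 [-6.7  0.6 78.5]
273 32 88 [-6.1  0.6 78.3]
274 68 103 [-6.1  0.5 79.3]
275 91 119 [-5.9  0.8 80.5]
276 90 118 [-6.2  0.9 82. ]
277 91 117 [-6.   0.9 82.9]
278 92 116 [-6.1  1.  84.1]
279 89 117 [-6.1  1.3 85.1]
280 90 115 [-6.   1.4 85.9]
281 91 118 [-6.1  1.3 87.7]
282 80 123 [-5.8  1.1 87.8]
283 12 105 [-5.5  1.3 88.3]
284 18 106 [-5.7  1.6 89.9]
285 19 106 [-5.7  1.5 90.8]
286 18 105 [-5.5  1.5 91.4]
287 20 99 [-5.8  1.8 93.3]
288 23 77 [-6.6  1.9 96.3]
289 24 75 [-6.7  2.  97.7]
290 24 77 [-6.5  2.1 98.1]
291 26 78 [-6.1  1.9 98.4]
```

View pics/both_b.png

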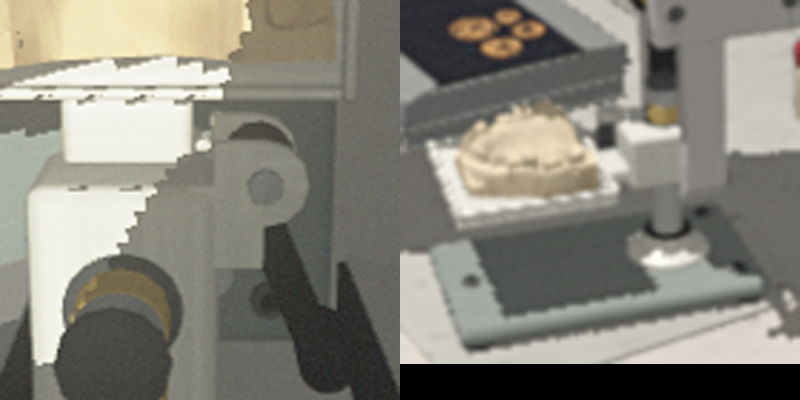

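The block top now sits just at the tape's lower edge. I'm raising it a hair more, rebalancing the grip and holding with the lever open.

In the tool's units: 0.4 mm / 800 = 0.0005, -0.3 mm / 800 = -0.0004.

arm_command(plan=[[[0,0.0005,-0.0004,0,0,0,1],[0,0.0005,-0.0004,0,0,0,1],[0,0.0005,-0.0004,0,0,0,1],[0,0.0005,-0.0004,0,0,0,1],[0,0.0005,-0.0004,0,0,0,1],[0,0.0005,-0.0004,0,0,0,1],[0,0.0005,-0.0004,0,0,0,1],[0,0.0005,-0.0004,0,0,0,1],[0,0.0005,-0.0004,0,0,0,1],[0,0.0005,-0.0004,0,0,0,1]]])

```text
time_s: 8.1
ee_pos: [0.5503, -0.3546, 0.0474]
eef_rot: [-3.14, -0.0, 2.905]
force: [3.7, 4.2, -4.6]
grip_width: 0.0532
grip_force: 6.0
```

```bash
python3 -c "
from t import *
heights('c')"
```

```text
8.1 tcp [13.2  11.28 47.4 ] F [ 2.6  5.  -4.6] w 53.25 g 6.000002883374691
wrist block top 1825 [78.3 79.2 79.9] cap 479 99.94 foot 2733 11.98
top block top 0  cap 0  foot 79 12.53
scene block top 77 [65.4 78.6 83.2] cap 11 100.22 foot 821 12.12
```

In the tool's units: 0.5 mm / 800 = 0.0006.

arm_command(plan=[[[0,0,0.0006,0,0,0,1],[0,0,0.0006,0,0,0,1],[0,0,0.0006,0,0,0,1],[0,0,0.0006,0,0,0,1],[0,0,0.0006,0,0,0,1],[0,0,0.0006,0,0,0,1],[0,0,0.0006,0,0,0,1],[0,0,0.0006,0,0,0,1],[0,0,0.0006,0,0,0,1],[0,0,0.0006,0,0,0,1]]])

```text
time_s: 9.25
ee_pos: [0.5503, -0.3546, 0.0469]
eef_rot: [-3.14, -0.0, 2.905]
force: [3.0, 4.9, -3.6]
grip_width: 0.0531
grip_force: 6.0
```

```bash
python3 -c "
from t import *
heights('d')"
```

```text
9.25 tcp [13.22 11.29 46.9 ] F [ 1.8  5.5 -3.6] w 53.06 g 5.999946668744087
wrist block top 1787 [77.8 78.7 79.4] cap 480 99.92 foot 2748 11.97
top block top 0  cap 0  foot 79 12.76
scene block top 77 [65.7 78.2 83.5] cap 10 99.91 foot 819 12.16
```

In the tool's units: -6 mm / 800 = -0.0075, -5.6 mm / 800 = -0.007.

arm_command(plan=[[[0,-0.0004,0,0,0,0,1],[0,-0.0011,0,0,0,0,1],[0,-0.0019,0,0,0,0,1],[0,-0.0026,0,0,0,0,1],[0,-0.0034,0,0,0,0,1],[0,-0.0041,0,0,0,0,1],[0,-0.0049,0,0,0,0,1],[0,-0.0056,0,0,0,0,1],[0,-0.0064,0,0,0,0,1],[0,-0.007,0,0,0,0,1],[0,-0.0075,0,0,0,0,1],[0,-0.0075,0,0,0,0,1]]], squeeze=20)

```text
time_s: 10.6
ee_pos: [0.5488, -0.3612, 0.0471]
eef_rot: [-3.139, 0.0, 2.905]
force: [-0.7, -6.3, -2.1]
grip_width: 0.0394
grip_force: 20.0
```

```bash
python3 -c "
from t import *
st()"
```

```text
10.6 tcp [13.27  4.54 47.06] F [ 0.8 -6.3 -2.1] w 39.4 g 19.999746680259705
```

The lever looks shut, with a width of about 40 mm. I'm firming up the grip and verifying.

In the tool's units: -0.5 mm / 800 = -0.0006.

arm_command(plan=[[[0,-0.0006,0,0,0,0,1],[0,-0.0006,0,0,0,0,1],[0,-0.0006,0,0,0,0,1],[0,-0.0006,0,0,0,0,1],[0,-0.0006,0,0,0,0,1],[0,-0.0006,0,0,0,0,1],[0,-0.0006,0,0,0,0,1],[0,-0.0006,0,0,0,0,1]]], squeeze=28)

```text
time_s: 11.4
ee_pos: [0.5487, -0.3614, 0.0469]
eef_rot: [-3.139, 0.0, 2.905]
force: [0.1, -6.0, -2.1]
grip_width: 0.0388
grip_force: 28.0
```

```bash
python3 -c "
from t import *
heights('e')
a=np.load('wrist_e.npz'); prof(a['im'],a['P'],(288,295),range(266,288))"
```

```text
11.4 tcp [13.24  4.33 46.94] F [ 1.4 -5.8 -2.1] w 38.84 g 27.999914288520813
wrist block top 1847 [77.9 78.7 79.5] cap 482 99.97 foot 2423 11.94
top block top 0  cap 0  foot 74 12.23
scene block top 79 [64.5 78.4 81.7] cap 12 100.02 foot 830 12.1
266 9 242 [-9.4 -6.5 78.8]
267 9 243 [-9.  -6.3 78.9]
268 14 241 [-8.4 -6.2 79. ]
269 24 136 [-8.1 -6.3 78.9]
270 24 138 [-7.6 -6.3 78.7]
271 22 139 [-7.1 -6.3 79.1]
272 25 140 [-6.7 -6.3 79. ]
273 19 139 [-6.1 -6.4 78.8]
274 25 130 [-5.7 -6.5 78.9]
275 20 137 [-5.4 -6.3 79. ]
276 25 120 [-4.8 -6.3 78.9]
277 22 83 [-4.5 -6.3 79.2]
278 19 83 [-4.  -6.3 79.3]
279 25 80 [-3.3 -6.3 79. ]
280 19 83 [-2.8 -6.4 78.7]
281 28 80 [-2.4 -6.4 79.1]
282 28 81 [-2.1 -6.4 79. ]
283 29 82 [-2.1 -6.5 80. ]
284 23 81 [-1.4 -6.3 80. ]
285 20 80 [-0.5 -6.6 79. ]
286 27 80 [-0.5 -6.3 79.5]
287 44 87 [-0.  -6.5 79.4]
```

View pics/both_e.png

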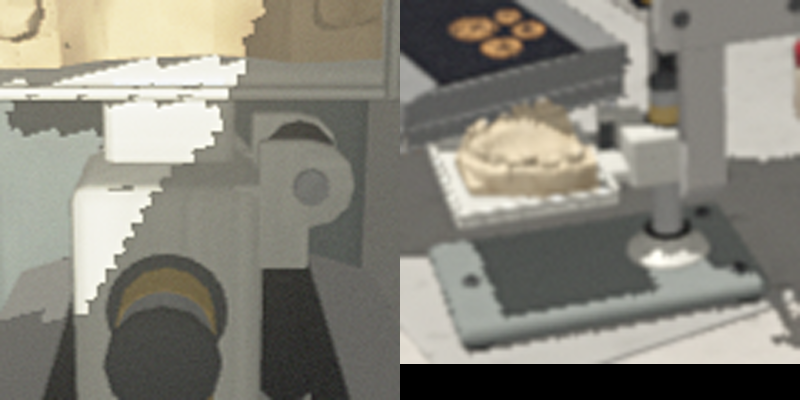

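The lever lies straight along the block, which meets the tape at about (165,285) on the left and (663,122) on the right. The cast is in place and the height is unchanged, so I'm handing in.

```bash
python3 -c "
from station import ctrl
print(ctrl.hand_in())"
```

```text
the job is handed in; nothing more can be done
None
```

The job is handed in (no verdict came back): the carrier was raised to the tape's lower edge (block top about 78.9 mm, edge measured at about 78.8 mm), held there with the lever open (about 0.5 mm high for the first second, then lowered onto the mark), and the lever was squeezed shut with no measured slip; the fingers still hold block and lever, and the model is on its table.

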